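Tare the paint scale through its recessed key

TASK

Zero the art room's bench scale with the paint pot standing on it: with a fingertip, push the sliding guard fully off the round well, then reach down into that well, press the sunken tare key all the way down, hold it down for about a second and let it spring up again. Leave the guard open, take the hand away, and do not press the power key in the square well or lift or move the pot, carton, bottle or pencil.

Things in the scene. Friction and masses are not known exactly. Their poses are not given: they have to be found in the camera images.
- scale: white bench scale, fixed, 300 x 260 mm; origin under its centre on the table, z up. Console (block nearest the robot, local x -150 to -30 mm, y along it): flat top 55 mm above the table, two wells, dark display strip. Behind it, towards +x, a round steel pan, 170 mm in diameter, centre at local (65, 0), top 56 mm above the table.
- tare_mouth (a point): centre of the mouth of the round tare well, level with the console's top (local -105, -75, 55 mm). The well is straight, vertical, 48 mm in diameter and 37 mm deep; the guard lies over it at the start.
- tare_key_top (a point): centre of the top of the tare key, a grey upright round plunger 28 mm in diameter in the middle of the round well. Up, its top is 25 mm below the console's top; it goes straight down 6 mm.
- tare_key (a joint): travel of the tare key: 0 up, 0.006 m fully down. Spring: it begins to move at about 1.5 N, is fully down at about 5 N, and comes up by itself when let go.
- guard_face (a point): centre of the guard's flat upright push face, 56 mm wide, looking to the scale's -y, 1 to 21 mm above the console's top. The guard is a grey wedge, 66 mm long along the scale's y, its top stepping down from 21 mm here to 5 mm at the other end. Aluminium rails 5 mm high run along the scale's y, 31 mm either side of its centre line.
- guard (a joint): slide of the guard along the scale's +y: 0 centred over the round well, 0.07 m at its stop, with the round well wholly open from 0.057 m on. It starts between 0 and 0.018 m. It resists with about 1.5 N of friction and stays where it is left.
- power_mouth (a point): centre of the mouth of the square power well, 48 mm wide, level with the console's top (local -105, 75, 55 mm). It is never covered and holds a key like the tare key, also 25 mm down. Not to be pressed.
- power_key (a joint): travel of the power key: 0 up, 0.006 m fully down.
- pot: white ceramic paint pot, 64 mm in diameter at the rim and 50 mm high, loose on the pan; origin at the centre of its underside.
- carton: white paper carton 50 x 70 x 90 mm high, loose on the table beside the scale; origin at the centre of its underside.
- bottle: pale translucent bottle with a red cap, 60 mm in diameter and 160 mm high, loose on the table beside the scale; origin at the centre of its underside.
- pencil: red six-sided pencil, 8 mm thick and 176 mm long, lying along its own y on the table between the robot and the console; origin under the middle of its painted shaft.

How it is judged (in metres and radians):
On the way, in this order (a step that is already met when the one before it is completed fails the run):
1. the guard is pushed off the round well (value of joint guard above 0.051 m), for 0.2 s.
2. the tare key is held fully down (value of joint tare_key above 0.0045 m and value of joint guard above 0.051 m), for 0.6 s.
At the end, for the whole second after the job is handed in: The guard is off the round well (slide over 51 mm), the tare key has been held down (over 4.5 mm of its 6 mm for at least 0.6 s) and is up again (under 1 mm), the power key is up, and pot, carton, bottle and pencil are within 20 mm of where they were (value of joint guard above 0.051 m and value of joint each of tare_key, power_key below 0.001 m and distance of each of pot, carton, bottle, pencil from where it was at the start of the episode below 0.02 m and linear speed of pot below 0.02 m/s); the robot touches nothing.
It fails at once if the power key is pressed (over 3 mm) (value of joint power_key above 0.003 m).
It fails at once if the pot is moved or lifted by more than 20 mm (distance of pot from where it was at the start of the episode above 0.02 m).
It fails at once if the carton is moved or lifted by more than 20 mm (distance of carton from where it was at the start of the episode above 0.02 m).
It fails at once if the bottle is moved or lifted by more than 20 mm (distance of bottle from where it was at the start of the episode above 0.02 m).
It fails at once if the pencil is moved or lifted by more than 20 mm (distance of pencil from where it was at the start of the episode above 0.02 m).
It also fails if it takes over 45 s, if anything falls off the work surface, if the arm or the gripper's body presses on something with over 40 N, if the wrist force passes 120 N, or if a joint passes its speed limit or range.

ROBOT

A 7-joint arm with a two-finger parallel gripper is mounted at the origin on the work surface. World frame = base frame: x ahead of the robot, y to its left, z up, the work surface at z = 0. Lengths are in mm, angles in rad, forces in N, time in s.
With the tool pointing down it reaches from about 400 to 875 mm from the base axis. Payload 19.3 kg.
Tool frame: the origin (TCP) lies midway between the tips of the shut fingers; the grasp point (between the pads) lies ctrl.pinch_z behind it (ctrl.pinch_z is the distance from the TCP to the grasp point, in mm); z points along the fingers, y is the direction in which the jaws open and shut (so a half turn about z gives the same grasp; the last joint's range is limited). The gripper opens to 85 mm and grips with 20 to 120 N. Pads are 22 mm wide; open, the fingers measure 114 mm over their backs; the gripper's body (76 mm by 85 mm) begins 54 mm behind the grasp point. The pads swing forward as they close: fully open they stand 13 mm farther back than shut.
Start: joints at [-1.254, 0.521, -0.036, 1.599, 0.021, 1.021, -0.113], TCP at [235.784, 578.809, 210.991] pointing down, gripper open.
Joint ranges: [-2.91, 2.91], [-0.3, 2.13], [-1.5, 1.42], [0.17, 2.43], [-1.26, 4.41], [0.16, 1.93], [-2.52, 2.52]. Speed limits (rad/s): [1.89, 1.89, 2.39, 2.39, 3.01, 3.01, 3.01].

INTERFACE

Orientations are given as a unit quaternion [x, y, z, w].
In Python, from station import sensors, imaging, ticket, ctrl gives the robot as it stands.
- The arm moves only by the shell command python3 -m handwheel 'ROWS' [FORCE]. ROWS is a JSON object of lists of equal length, an entry for each row: "delta_pos": the shift along the world's x, y, z in m, a list of three; "delta_rot": the turn, a rotation vector about the world's x, y, z in degrees, a list of three; "grip": the closure, from 0 (fully open) to 1 (shut). In form: {"delta_pos": [[tx, ty, tz], ...], "delta_rot": [[wx, wy, wz], ...], "grip": [grip, ...]}. A call has 1 to 5 rows; each row shifts and turns the pose as measured when the row begins; what a row does not reach is not made up. A row lasts 1/10 s, in which the tool goes at most 50 mm and 8.59 degrees, less where a joint would pass 70% of its speed; a pose out of reach is approached as far as the arm can. A call with a gripper value outside its range is refused whole. The fingers move at their own pace and stop on an object; FORCE is the grip in N (left out, the last holds). Time passes only in rows, so rows that do not move let the fingers close. It gives the time, the measured TCP pose, the force and the opening at its end, in the units of the state.
- sensors.observe(): the state, without advancing time (a new reading comes with each control period).
- imaging.camera(name): name is "scene" or "top" or "wrist"; returns (picture, depth): 480x640x3 uint8, red, green, blue; 480x640 float32, mm along the optical axis (not along the pixel's ray), 0 where there is no reading.
- imaging.get_calibration(name): a dict with "fov_y" (degrees; the focal length in pixels is half the picture's height over the tangent of half this angle, whatever the lens; pixels are square), "cx", "cy" (the principal point, pixels), "D" ([k1, k2, p1, p2, k3] as OpenCV has them; the pictures are not rectified), "cam_to_world" (4x4, takes a point from camera to world coordinates); the wrist camera has in their place "hand_eye" (4x4, takes a point from camera to tool coordinates, whose origin is the TCP and whose axes are the flange's). Camera axes: x right, y down, z forward; pixel columns grow to the right and rows downward; lengths in mm; the calibration is good to about 2 mm. A picture is of the moment at which its call begins: read the wrist's pose just before it. get_calibration takes no time and is no camera call.
- ticket.hand_in(): hands the job in, once; it reports no verdict.
The state is a dict: "time_s": time; "qpos": joint angles; "qd": joint speeds; "tau": joint torques, N m; "tool_pos": TCP position; "eef_rot": TCP orientation; "ft_force": force on the tool from outside, world axes, zero at the start; "moment": the same for the moment, N m; "finger_gap": finger opening in mm.
Only numpy, scipy, OpenCV 4.12 (cv2) and the standard library are available. Lean on these libraries where they do the work, as an engineer would, in place of code of your own. Each camera call takes 0.05 s, during which the arm holds its last target. There are 200 camera calls.

## Working session

There is one attempt and no reset: what is moved stays moved. The work goes in short steps, Python scripts to look and compute and a shell command to move; the robot and the scene stay as the last step left them, time stands still between calls to the robot, and variables do not carry over. Pictures are saved under pics/ and viewed, about 8 in all and at most 12, crops included, and the job is handed in when it is done.

```bash
mkdir -p pics; ls; python3 - <<'E'
from station import sensors, imaging, ticket, ctrl
import cv2,numpy as np
print(sensors.observe()); print(ctrl.pinch_z)
for n in("top","scene"):
    p,d=imaging.camera(n); cv2.imwrite(f"pics/{n}0.png",p[:,:,::-1]); np.save(f"pics/{n}0.npy",d)
    print(n,imaging.get_calibration(n))
print(imaging.get_calibration("wrist"))
E
```

```text
pics
{'time_s': 0.0, 'qpos': array([-1.25420522,  0.52201339, -0.0363214 ,  1.60001531,  0.02120228,
        1.02109659, -0.11280902]), 'qd': array([ 1.51025271e-03,  1.35284381e-04,  7.48792740e-04, -6.60332476e-04,
        3.06100490e-05,  1.47739970e-03, -8.23718627e-04]), 'tau': array([-3.24396433e-04, -9.27113700e+01,  1.97993405e+00, -3.69946718e+01,
        1.78400218e-02,  8.14510568e-03, -1.66910104e-05]), 'tool_pos': array([235.66358027, 578.47171757, 210.42358373]), 'eef_rot': array([ 1.92203443e-01,  9.81354934e-01, -5.69842540e-04, -6.71526801e-05]), 'ft_force': array([ 0.25140869, -0.78896847,  0.8251157 ]), 'moment': array([ 0.00357004,  0.03953215, -0.02010722]), 'finger_gap': 85.20466685769387}
18.700000000000003
top {'fov_y': 50.57902019022341, 'cx': 327.0707198814103, 'cy': 231.82751241808612, 'D': array([-0.05252464,  0.        ,  0.        ,  0.        ,  0.        ]), 'cam_to_world': array([[ 7.44001145e-03, -9.92469501e-01,  1.22265843e-01,
         4.84419544e+02],
       [-9.99970572e-01, -7.15535917e-03,  2.76705863e-03,
         5.91848675e+01],
       [-1.
[... 493 characters left out ...]
-1.59129473e+02],
       [-1.41207034e-02, -7.35835463e-01, -6.77013129e-01,
         6.96362556e+02],
       [ 0.00000000e+00,  0.00000000e+00,  0.00000000e+00,
         1.00000000e+00]])}
{'fov_y': 60.3664352721027, 'cx': 324.391462539239, 'cy': 241.44762670720183, 'D': array([-0.07130247,  0.        ,  0.        ,  0.        ,  0.        ]), 'hand_eye': array([[ 1.49399340e-04, -9.58020400e-01, -2.86700000e-01,
         7.42083865e+01],
       [ 9.99999980e-01,  1.04032111e-04,  1.73472103e-04,
         1.01762005e+00],
       [-1.36363807e-04, -2.86700020e-01,  9.58020396e-01,
        -1.61984144e+02],
       [ 0.00000000e+00,  0.00000000e+00,  0.00000000e+00,
         1.00000000e+00]])}
```

View pics/top0.png

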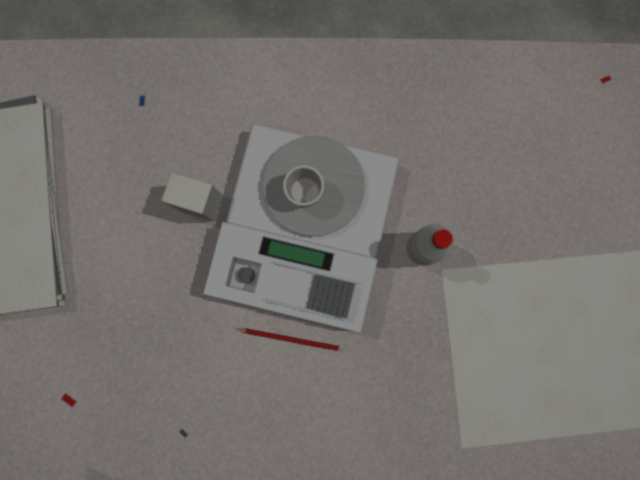

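View pics/scene0.png

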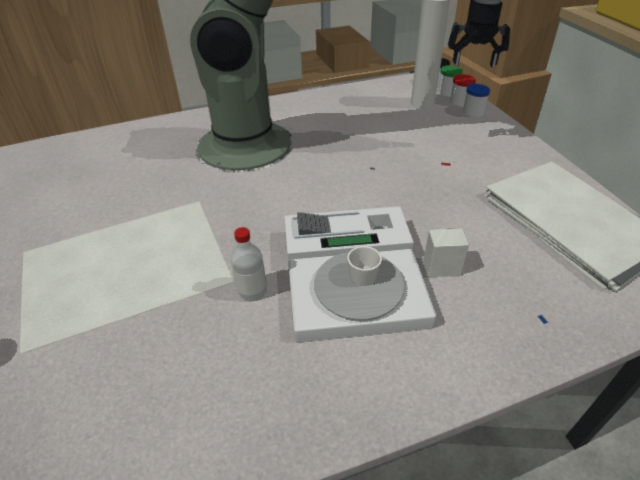

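The top view shows the scale, tilted slightly: console centre about (290,280), square well (245,274), guard (331,296), pot (303,186), carton (190,195), bottle (430,245), pencil (290,340). In the scene view the guard's tall end is at image left, next to the bottle side.

```bash
cat > h.py <<'E'
import numpy as np,cv2
from station import imaging,sensors
from scipy.spatial.transform import Rotation as R
def K(c):
    f=240/np.tan(np.radians(c["fov_y"]/2)); return np.array([[f,0,c["cx"]],[0,f,c["cy"]],[0,0,1.]])
def rays(c,uv):
    n=cv2.undistortPoints(np.asarray(uv,float).reshape(-1,1,2),K(c),c["D"]).reshape(-1,2)
    return np.c_[n,np.ones(len(n))]
def onplane(c,uv,z,M=None):
    M=c["cam_to_world"] if M is None else M
    r=rays(c,uv)@M[:3,:3].T; o=M[:3,3]
    return o+r*((z-o[2])/r[:,2])[:,None]
def cloud(c,d,M=None):
    M=c["cam_to_world"] if M is None else M
    v,u=np.mgrid[:480,:640]; r=rays(c,np.c_[u.ravel(),v.ravel()])*d.reshape(-1,1)
    return (r@M[:3,:3].T+M[:3,3]).reshape(480,640,3)
E
python3 - <<'E'
from h import *
c=imaging.get_calibration("top"); p=cv2.imread("pics/top0.png"); d=np.load("pics/top0.npy")
P=cloud(c,d); Z=P[...,2]
print("table z",np.median(Z[400:460,200:400]))
roi=np.zeros((480,640),bool); roi[215:340,195:385]=1
m=(roi&(Z>48)&(Z<64)).astype(np.uint8)
hsv=cv2.cvtColor(p,cv2.COLOR_BGR2HSV)
for y,x in [(287,285),(292,225),(318,352),(274,262),(296,331),(274,235),(312,345),(285,340),(240,232),(150,250)]: print((x,y),P[y,x].round(1),hsv[y,x])
m=cv2.morphologyEx(m,cv2.MORPH_CLOSE,np.ones((5,5)))
# only white+guard region below line
pts=P[(m>0)][:,:2].astype(np.float32)
print(cv2.minAreaRect(pts),len(pts))
g=(roi&(hsv[...,1]>100)&(hsv[...,0]>40)&(hsv[...,0]<80)).astype(np.uint8)
ct=max(cv2.findContours(g,0,1)[0],key=cv2.contourArea)
print("display",cv2.minAreaRect(onplane(c,ct.reshape(-1,2),55)[:,:2].astype(np.float32)))
crop=p[210:345,190:390]; hm=cv2.applyColorMap(np.clip((Z[210:345,190:390]-15)*3,0,255).astype(np.uint8),2)
cv2.imwrite("pics/c1.png",cv2.resize(np.vstack([crop,hm]),None,fx=2.2,fy=2.2,interpolation=cv2.INTER_CUBIC))
for n,rr,cc in(("pot",170,303),):pass
E
```

```text
table z 1.0205369719445798
(285, 287) [495.7 128.6  55.3] [  0   0 138]
(225, 292) [486.8 225.1  56.8] [  0   0 137]
(352, 318) [447.   20.5  53.9] [ 30   4 128]
(262, 274) [516.3 166.2  55.5] [120   2 139]
(331, 296) [481.9  54.5  68.1] [60  4 70]
(235, 274) [517.2 216.2  21.4] [45  5 94]
(345, 312) [457.2  32.5  76. ] [60  4 69]
(340, 285) [499.2  40.4  73.3] [90  4 69]
(232, 240) [571.3 216.7  54.2] [  0   0 138]
(250, 150) [726.1 193.2  42.5] [ 90   2 138]
((546.9578247070312, 130.8941650390625), (296.6700134277344, 181.2771453857422), 76.95301055908203) 11408
display ((550.1497192382812, 112.10992431640625), (92.045654296875, 23.480701446533203), 76.95191192626953)
```

View pics/c1.png

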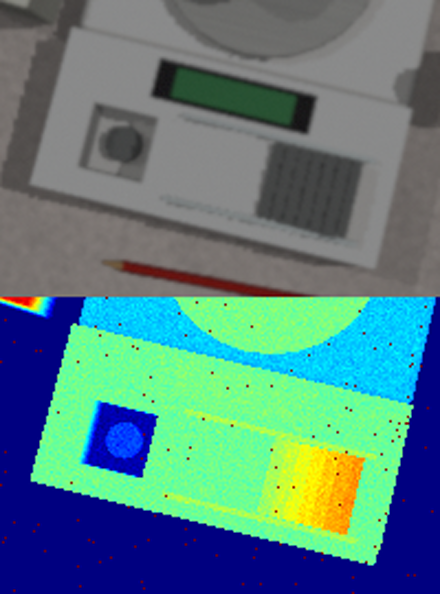

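The crop shows the guard at the right of the console, its tall end near the right edge, and the key visible in the square well. Next step is to fit the scale frame.

```bash
python3 - <<'E'
from h import *
c=imaging.get_calibration("top"); p=cv2.imread("pics/top0.png"); d=np.load("pics/top0.npy")
P=cloud(c,d); Z=P[...,2]
m=np.zeros((480,640),np.uint8); s=(Z>50.5)&(Z<60); m[215:340,195:385]=s[215:340,195:385]
m=cv2.medianBlur(m*255,3)
# drop pan: pixels above line joining console back edge: use local frame rough
a=np.radians(-13.05); ex=np.array([np.cos(a),np.sin(a)]); ey=np.array([-np.sin(a),np.cos(a)])
X=P[...,:2]@ex; Y=P[...,:2]@ey
# console back edge from outer columns (away from pan)
sel=m>0
yy=Y[sel]; y0,y1=np.percentile(yy,[.5,99.5]); print("y span",y0,y1,y1-y0)
xs=X[sel&((Y<y0+40)|(Y>y1-25))]; x0,x1=np.percentile(xs,[.7,99.3]); print("x span",x0,x1,x1-x0)
# refine yaw by front/back edge fit via contour of masked console
con=(sel&(X<x1+1)).astype(np.uint8); con=cv2.morphologyEx(con,cv2.MORPH_CLOSE,np.ones((25,25)))
ct=max(cv2.findContours(con,0,1)[0],key=cv2.contourArea)
w=onplane(c,ct.reshape(-1,2),55)[:,:2].astype(np.float32); r=cv2.minAreaRect(w); print(r)
C=np.array(r[0]); 
for yaw in [r[2]-90]:
    a=np.radians(yaw); ex=np.array([np.cos(a),np.sin(a)]); ey=np.array([-np.sin(a),np.cos(a)])
    O=C+90*ex; print("yaw",yaw,"origin",O)
L=lambda x,y:O+x*ex+y*ey
for n,q in dict(tare=(-105,-75),power=(-105,75),pan=(65,0)).items(): print(n,L(*q))
l=(P[...,:2]-O)@np.c_[ex,ey]
# pan check
pm=(abs(Z-56)<3)&(l[...,0]>-25)&(l[...,0]<160)&(abs(l[...,1])<100); print("pan local",cv2.minEnclosingCircle(l[cv2.medianBlur(pm.astype(np.uint8),5)>0].astype(np.float32)))
g=(Z>61)&(abs(l[...,0]+105)<35)&(l[...,1]<60)&(l[...,1]>-130); print("guard>61 local y",np.percentile(l[g][:,1],[1,99]),"x",np.percentile(l[g][:,0],[1,99]))
g=(Z>72)&g; print("guard>72 y",np.percentile(l[g][:,1],[1,99]),np.median(Z[g]))
k=(Z>24)&(Z<36)&(abs(l[...,0]+105)<20)&(abs(l[...,1]-75)<20); print("power key local",np.median(l[k],0),np.median(Z[k]))
for n,b,zr in(("pot",(250,150,350,230),(90,115)),("carton",(150,165,225,225),(80,100)),("bottle",(395,215,460,275),(140,170))):
    u0,v0,u1,v1=b; q=np.zeros_like(g); q[v0:v1,u0:u1]=1; q&=(Z>zr[0])&(Z<zr[1]); print(n,P[q][:,:2].mean(0),"local",l[q].mean(0),q.sum())
hsv=cv2.cvtColor(p,cv2.COLOR_BGR2HSV)
q=(hsv[...,1]>120)&((hsv[...,0]<8)|(hsv[...,0]>172)); q[:,:235]=0;q[:,345:]=0;q[:325]=0;q[355:]=0
print("pencil local",l[q].min(0),l[q].max(0))
E
```

```text
y span 104.09003066867388 362.13998273888956 258.0499520702157
x span 413.7189821831865 532.4517055517431 118.7327233685566
((527.5733642578125, 117.0166015625), (260.9485778808594, 149.21240234375), 76.8560791015625)
yaw -13.1439208984375 origin [615.21553871  96.55079453]
tare [495.91149599  47.39242403]
power [530.02117438 193.46271478]
pan [678.5126647   81.76993389]
pan local ((3.991995334625244, -17.553163528442383), 132.11883544921875)
guard>61 local y [-102.6309972     3.86395771] x [-138.87217883  -87.13993398]
guard>72 y [-102.73371191  -66.12974099] 877.7818412387479
power key local [-116.29345406   73.96910016] 30.910435730070958
pot [657.63226675  99.57094641] local [40.61871593 12.58650277] 490
carton [641.96417039 283.24281177] local [-16.40549507 187.88362976] 1377
bottle [ 564.73929953 -102.41777652] local [  -3.90883309 -205.23416872] 334
pencil local [-213.61865522 -102.18374251] [-118.87246159   55.21451132]
```

```bash
cat >> h.py <<'E'
YAW=-13.08
_a=np.radians(YAW); ex=np.array([np.cos(_a),np.sin(_a)]); ey=np.array([-np.sin(_a),np.cos(_a)])
O=563.1*ex+233.1*ey
L=lambda x,y:O+x*ex+y*ey
def loc(P): return (P[...,:2]-O)@np.c_[ex,ey]
E
python3 - <<'E'
from h import *
c=imaging.get_calibration("top"); p=cv2.imread("pics/top0.png"); d=np.load("pics/top0.npy")
P=cloud(c,d); Z=P[...,2]; l=loc(P); ok=(Z<300)
con=ok&(Z>50)&(Z<60)&(l[...,0]<-25)&(l[...,0]>-160)&(abs(l[...,1])<140)
# yaw via edge fits
for lo in(-110,-60,0,60,110):
    q=con&(abs(l[...,1]-lo)<8); print(lo,"x ends",np.percentile(l[q][:,0],[1,99]).round(1))
for lo in(-140,-100,-60,-40):
    q=con&(abs(l[...,0]-lo)<6); print(lo,"y ends",np.percentile(l[q][:,1],[1,99]).round(1))
print("origin",O,"tare",L(-105,-75),"power",L(-105,75))
pm=ok&(abs(Z-56)<4)&(l[...,0]>-25)&(l[...,0]<160)&(abs(l[...,1])<100); print("pan local",cv2.minEnclosingCircle(l[cv2.medianBlur(pm.astype(np.uint8),5)>0].astype(np.float32)))
g=ok&(Z<90)&(abs(l[...,0]+105)<29)&(l[...,1]<60)&(l[...,1]>-130)
for t in(60,64,68,72,75):
    h=g&(Z>t);print("guard >",t,np.percentile(l[h][:,1],[2,98]).round(1),np.percentile(l[h][:,0],[2,98]).round(1))
k=(Z>24)&(Z<36)&(abs(l[...,0]+105)<20)&(abs(l[...,1]-75)<20); print("power key local",np.median(l[k],0),np.median(Z[k]))
for n,b,zr in(("pot",(250,150,350,230),(90,115)),("carton",(150,165,225,225),(80,100)),("bottle",(395,215,460,275),(140,170))):
    u0,v0,u1,v1=b; q=np.zeros_like(g); q[v0:v1,u0:u1]=1; q&=(Z>zr[0])&(Z<zr[1]); print(n,P[q][:,:2].mean(0),"local",l[q].mean(0),l[q].min(0),l[q].max(0))
print(R.from_quat(sensors.observe()["eef_rot"]).as_matrix().round(3))
E
```

```text
-110 x ends [-149.3  -31.3]
-60 x ends [-149.6  -30.7]
0 x ends [-149.1  -31.3]
60 x ends [-149.5  -30.6]
110 x ends [-148.7  -31.3]
-140 y ends [-127.   128.4]
-100 y ends [-128.5  128.8]
-60 y ends [-127.3  127.8]
-40 y ends [-126.8  127.3]
origin [601.24355091  99.61632641] tare [481.99442498  50.32488735] power [515.94112176 196.43314097]
pan local ((16.81109619140625, -13.117731094360352), 132.39617919921875)
guard > 60 [-102.1  -38.6] [-132.   -77.9]
guard > 64 [-102.2  -49.5] [-132.   -78.3]
guard > 68 [-102.5  -61.7] [-132.   -78.3]
guard > 72 [-102.8  -76.5] [-131.9  -78.7]
guard > 75 [-103.  -86.] [-131.9  -78.2]
power key local [-105.08756689   74.48877067] 30.76317679830538
pot [657.63226675  99.57094641] local [54.93598198 12.71720164] [ 18.7798355  -20.85354695] [81.72020791 41.47017345]
carton [641.96417039 283.24281177] local [ -1.89262681 188.07783745] [-27.68088585 153.52317585] [ 24.73032582 224.9590326 ]
bottle [ 564.73929953 -102.41777652] local [  10.16545341 -205.05365803] [  -2.80447459 -220.21759048] [  24.82724697 -192.06767398]
[[-0.926  0.377 -0.   ]
 [ 0.377  0.926 -0.001]
 [-0.    -0.001 -1.   ]]
```

```bash
python3 -c "
from h import *
print('prepush',L(-105,-130),'pushdir',ey)"
python3 -m handwheel '{"delta_pos":[[0.0155,-0.0387,0],[0.0155,-0.0387,0],[0.0155,-0.0387,0],[0.0155,-0.0387,0],[0.0155,-0.0387,0]],"delta_rot":[[0,0,-8],[0,0,-8],[0,0,-8],[0,0,-8],[0,0,-8]],"grip":[1,1,1,1,1]}' 20
python3 -m handwheel '{"delta_pos":[[0.0155,-0.0387,0],[0.0155,-0.0387,0],[0.0155,-0.0387,0],[0.0155,-0.0387,0],[0.0155,-0.0387,0]],"delta_rot":[[0,0,-8],[0,0,-8],[0,0,-8],[0,0,-8],[0,0,-8]],"grip":[1,1,1,1,1]}'
```

```text
prepush [469.54730283  -3.24813898] pushdir [0.22631131 0.97405502]
time_s: 0.6
tool_pos: [311.0, 381.7, 208.0]
eef_rot: [0.523, 0.852, -0.001, -0.002]
ft_force: [0.3, 0.9, 0.4]
finger_gap: 12.1
time_s: 1.1
tool_pos: [389.5, 179.5, 207.8]
eef_rot: [0.792, 0.61, -0.0, -0.002]
ft_force: [1.1, -0.4, -0.3]
finger_gap: 0.2
```

```bash

python3 -m handwheel '{"delta_pos":[[0.016,-0.0366,0],[0.016,-0.0366,0],[0.016,-0.0366,0],[0.016,-0.0366,0],[0.016,-0.0366,0]],"delta_rot":[[0,0,1.7],[0,0,0],[0,0,0],[0,0,0],[0,0,0]],"grip":[1,1,1,1,1]}'
python3 -m handwheel '{"delta_pos":[[0,0,-0.02],[0,0,-0.02],[0,0,-0.01],[0,0,0]],"delta_rot":[[0,0,0],[0,0,0],[0,0,0],[0,0,0]],"grip":[1,1,1,1]}'
python3 - <<'E'
from h import *
s=sensors.observe();print(s["tool_pos"],loc(s["tool_pos"]),R.from_quat(s["eef_rot"]).as_matrix().round(3))
p,d=imaging.camera("wrist");cv2.imwrite("pics/w1.png",p[:,:,::-1])
E
```

```text
time_s: 1.6
tool_pos: [470.7, -11.5, 208.0]
eef_rot: [0.784, 0.62, 0.0, -0.003]
ft_force: [0.9, 2.1, 0.1]
finger_gap: -0.2
time_s: 2.0
tool_pos: [472.1, -17.8, 156.5]
eef_rot: [0.787, 0.617, -0.0, -0.001]
ft_force: [-0.3, -0.2, 1.0]
finger_gap: 0.2
[472.06700909 -17.79931953 156.53709936] [ -99.2525707  -143.60341249] [[ 0.239  0.971 -0.002]
 [ 0.971 -0.239  0.002]
 [ 0.002 -0.003 -1.   ]]
```

View pics/w1.png

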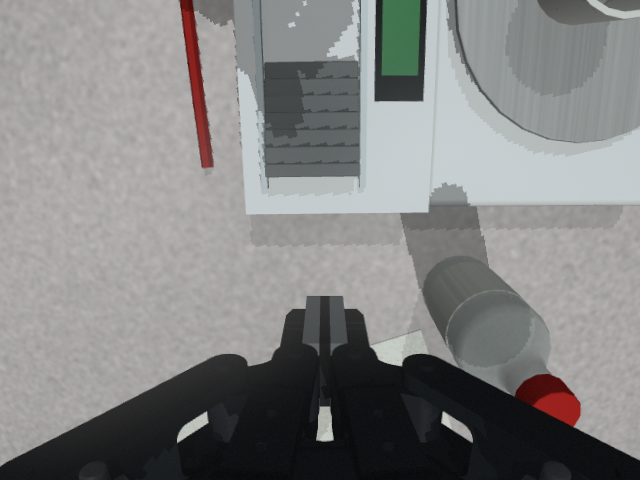

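The wrist view shows the guard face centred around (312,177) and the shut tips near (325,298), in line with the measured scale frame. Nothing lies beneath the hand, so I descend outside the console.

```bash

python3 -m handwheel '{"delta_pos":[[-0.006,0.001,-0.025],[0,0,-0.025],[0,0,-0.022],[0,0,-0.015],[0,0,0]],"delta_rot":[[0,0,0.7],[0,0,0],[0,0,0],[0,0,0],[0,0,0]],"grip":[1,1,1,1,1]}'
python3 -m handwheel '{"delta_pos":[[0,0,-0.001],[0,0,0]],"delta_rot":[[0,0,0],[0,0,0]],"grip":[1,1]}'
python3 -c "
from h import *
s=sensors.observe();print(s['tool_pos'],loc(s['tool_pos']),R.from_quat(s['eef_rot']).as_matrix().round(3),s['ft_force'])"
```

```text
time_s: 2.55
tool_pos: [468.9, -13.9, 71.7]
eef_rot: [0.782, 0.624, 0.003, -0.0]
ft_force: [-0.7, 0.3, 0.5]
finger_gap: 0.1
time_s: 2.75
tool_pos: [469.8, -13.4, 72.4]
eef_rot: [0.781, 0.624, 0.004, 0.0]
ft_force: [0.6, 0.1, 0.4]
finger_gap: 0.3
[469.83049893 -13.38781122  72.38205417] [-102.42942888 -139.8125082 ] [[ 0.221  0.975  0.007]
 [ 0.975 -0.222  0.005]
 [ 0.006  0.006 -1.   ]] [0.61215697 0.09155566 0.36060924]
```

```bash

python3 -m handwheel '{"delta_pos":[[-0.002,0,-0.009],[0,0,0],[0.0023,0.0097,0],[0.0023,0.0097,0],[0.0018,0.0078,0]],"delta_rot":[[0,0,0],[0,0,0],[0,0,0],[0,0,0],[0,0,0]],"grip":[1,1,1,1,1]}'
python3 -m handwheel '{"delta_pos":[[0.0018,0.0078,0],[0.0018,0.0078,0],[0.0018,0.0078,0]],"delta_rot":[[0,0,0],[0,0,0],[0,0,0]],"grip":[1,1,1]}'
python3 -c "
from h import *
s=sensors.observe();print(s['tool_pos'],loc(s['tool_pos']),s['ft_force'])"
```

```text
time_s: 3.25
tool_pos: [475.7, 15.7, 64.7]
eef_rot: [0.782, 0.624, 0.006, 0.001]
ft_force: [-0.2, -0.9, -0.3]
finger_gap: 0.2
time_s: 3.55
tool_pos: [481.7, 42.3, 64.8]
eef_rot: [0.781, 0.624, 0.006, 0.001]
ft_force: [1.1, 0.1, 0.4]
finger_gap: 0.1
[481.66238282  42.26436762  64.80628755] [-103.49924055  -82.92653464] [1.07282333 0.14174899 0.39430518]
```

```bash

python3 -m handwheel '{"delta_pos":[[0.0014,0.007,0],[0.0014,0.007,0],[0.0014,0.007,0],[0.001,0.005,0],[0,0,0]],"delta_rot":[[0,0,0],[0,0,0],[0,0,0],[0,0,0],[0,0,0]],"grip":[1,1,1,1,1]}'
python3 - <<'E'
from h import *
s=sensors.observe();print(s['tool_pos'],loc(s['tool_pos']),s['ft_force'])
c=imaging.get_calibration("top");p,d=imaging.camera("top");cv2.imwrite("pics/t2.png",cv2.resize(p[210:345,190:390,::-1],None,fx=3,fy=3))
P=cloud(c,d);Z=P[...,2];l=loc(P)
for t0,t1 in((57.5,61),(61,64),(64,68),(68,72),(72,78)):
  h=(Z>t0)&(Z<t1)&(abs(l[...,0]+105)<26)&(l[...,1]>-130)&(l[...,1]<60);print(t0,h.sum(),np.percentile(l[h][:,1],[5,95]) if h.any() else 0)
E
```

```text
time_s: 4.05
tool_pos: [487.5, 72.0, 64.7]
eef_rot: [0.781, 0.625, 0.006, 0.001]
ft_force: [-0.2, -0.7, 0.2]
finger_gap: -0.2
[487.46425947  71.98353805  64.69752886] [-104.57367789  -52.66539704] [-0.20664547 -0.7389238   0.17702082]
57.5 0 0
61 0 0
64 0 0
68 0 0
72 0 0
```

View pics/t2.png

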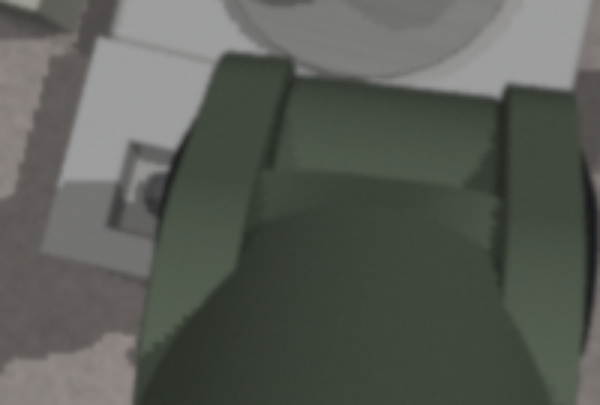

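The arm hides the guard from the top camera. I'll push a few more millimetres gently, then back off and look with the wrist camera.

```bash

python3 -m handwheel '{"delta_pos":[[0.0003,0.0015,0],[0.0003,0.0015,0],[0,0,0]],"delta_rot":[[0,0,0],[0,0,0],[0,0,0]],"grip":[1,1,1]}'
python3 -m handwheel '{"delta_pos":[[-0.0045,-0.0195,0],[-0.003,-0.012,0.02],[0,0,0.03],[0,0,0.03],[0,0,0]],"delta_rot":[[0,0,0],[0,0,0],[0,0,0],[0,0,0],[0,0,0]],"grip":[1,1,1,1,1]}'
python3 - <<'E'
from h import *
s=sensors.observe();p,d=imaging.camera("wrist");print(s['tool_pos'],loc(s['tool_pos']),s['ft_force'])
c=imaging.get_calibration("wrist");cv2.imwrite("pics/w2.png",p[:,:,::-1]);np.save("pics/w2.npy",d)
T=np.eye(4);T[:3,:3]=R.from_quat(s["eef_rot"]).as_matrix();T[:3,3]=s["tool_pos"];M=T@c["hand_eye"];np.save("pics/M2.npy",M)
P=cloud(c,d,M);Z=P[...,2];l=loc(P);ok=d>0
h=ok&(Z>66)&(Z<80)&(abs(l[...,0]+105)<26)&(l[...,1]>-60)&(l[...,1]<60);print("guard high",np.percentile(l[h],[2,98],axis=0))
k=ok&(Z>20)&(Z<38)&(abs(l[...,0]+105)<24)&(abs(l[...,1]+75)<24)
if k.any():
  q=l[k];print("key pts",k.sum(),np.median(q,0),np.median(Z[k]),np.percentile(q,[2,98],axis=0))
E
```

```text
time_s: 4.4
tool_pos: [487.9, 73.9, 64.7]
eef_rot: [0.781, 0.624, 0.006, 0.001]
ft_force: [-0.2, -0.3, -0.1]
finger_gap: 0.0
time_s: 4.9
tool_pos: [479.1, 39.7, 146.8]
eef_rot: [0.782, 0.623, 0.005, 0.001]
ft_force: [0.5, 0.1, -0.9]
finger_gap: 0.0
[479.10755969  39.72166187 146.83745817] [-105.41233577  -85.98145532] [ 0.48392805  0.13859559 -0.9167857 ]
guard high [[-130.15706198  -59.81823046]
 [ -83.44048774  -55.90494081]]
```

View pics/w2.png

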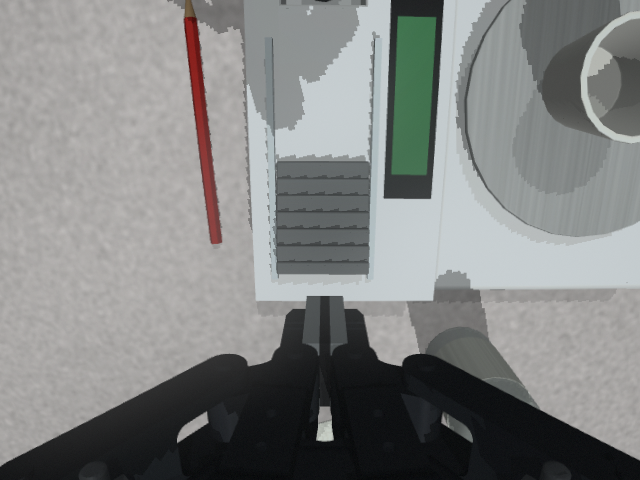

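The guard seems not to have moved: it spans rows 155–275, near the console's end at row 300. I need to check the geometry.

```bash
python3 - <<'E'
from h import *
c=imaging.get_calibration("wrist");d=np.load("pics/w2.npy");M=np.load("pics/M2.npy")
P=cloud(c,d,M);l=loc(P);Z=P[...,2]
for v,u in((290,340),(290,270),(281,320),(270,320),(220,320),(165,320),(140,340),(20,320),(250,400),(300,315),(310,315),(330,315),(345,290)): print((u,v),l[v,u].round(1),Z[v,u].round(1))
Hi=np.linalg.inv(c["hand_eye"])
def pr(x): return cv2.projectPoints(np.array([x],float),cv2.Rodrigues(Hi[:3,:3])[0],Hi[:3,3],K(c),c["D"])[0].ravel().round(1)
print("TCP px",pr([0,0,0]),pr([0,0,-18.7]),pr([11,0,0]))
H=c["hand_eye"];
for v,u in((300,315),(310,315),(330,315),(345,290)): print(u,v,(rays(c,[[u,v]])*d[v,u]@H[:3,:3].T+H[:3,3]).round(1))
E
```

```text
(340, 290) [ -95.2 -121.4] 53.4
(270, 290) [-142.1 -121.3] 54.0
(320, 281) [-108.6 -114.7] 54.2
(320, 270) [-108.6  -99.2] 75.1
(320, 220) [-108.6  -69.9] 68.2
(320, 165) [-108.7  -38.1] 59.4
(340, 140) [-96.6 -23.6] 53.0
(320, 20) [-108.8   43.3] 55.0
(400, 250) [-56.8 -92.8] 54.9
(315, 300) [-109.9  -73.6] 175.1
(315, 310) [-109.8  -73.6] 183.2
(315, 330) [-109.6  -74. ] 196.3
(290, 345) [-116.3  -72. ] 208.6
TCP px [326.7 299.1] [326.9 319.4] [326.7 275.1]
315 300 [[ 12.6  -4.3 -28.3]]
315 310 [[ 12.7  -4.1 -36.3]]
315 330 [[ 12.3  -3.8 -49.4]]
290 345 [[ 14.5 -10.4 -61.7]]
```

```bash
python3 - <<'E'
from h import *
c=imaging.get_calibration("wrist");d=np.load("pics/w2.npy");H=c["hand_eye"]
for u in(309,315,325,335,341):
  for v in range(292,304,2): print(u,v,d[v,u].round(0),(rays(c,[[u,v]])*d[v,u]@H[:3,:3].T+H[:3,3]).round(1)[0])
p=cv2.imread("pics/w2.png");cv2.imwrite("pics/w2c.png",cv2.resize(p[270:390,240:410],None,fx=4,fy=4))
E
```

```text
309 292 276.0 [-37.2 -11.3  92.4]
309 294 275.0 [-38.3 -11.3  91.6]
309 296 150.0 [ 12.   -6.6 -23.5]
309 298 149.0 [ 12.1  -6.5 -25.4]
309 300 146.0 [ 12.4  -6.4 -27.9]
309 302 145.0 [ 12.2  -6.4 -29. ]
315 292 275.0 [-37.1  -7.3  92.2]
315 294 276.0 [-38.8  -7.3  92.6]
315 296 150.0 [ 12.   -4.4 -23.5]
315 298 149.0 [ 12.   -4.4 -25.3]
315 300 146.0 [ 12.6  -4.3 -28.3]
315 302 145.0 [ 12.3  -4.3 -29.2]
325 292 275.0 [-37.1  -0.6  92.1]
325 294 277.0 [-38.9  -0.6  93. ]
325 296 152.0 [ 11.6  -0.7 -22.5]
325 298 148.0 [ 12.5  -0.8 -26.3]
325 300 147.0 [ 11.9  -0.8 -26.7]
325 302 146.0 [ 11.7  -0.8 -28. ]
335 292 276.0 [-37.4   6.1  92.8]
335 294 276.0 [-38.6   6.1  92.2]
335 296 151.0 [ 11.8   2.9 -23.1]
335 298 148.0 [ 12.3   2.8 -26. ]
335 300 146.0 [ 12.3   2.8 -27.7]
335 302 146.0 [ 11.9   2.8 -28.3]
341 292 276.0 [-37.4  10.1  92.9]
341 294 276.0 [-38.7  10.1  92.6]
341 296 150.0 [ 12.1   5.1 -23.7]
341 298 148.0 [ 12.3   5.  -26. ]
341 300 146.0 [ 12.6   4.9 -28.2]
341 302 0.0 [  74.3   -0.9 -162. ]
```

View pics/w2c.png

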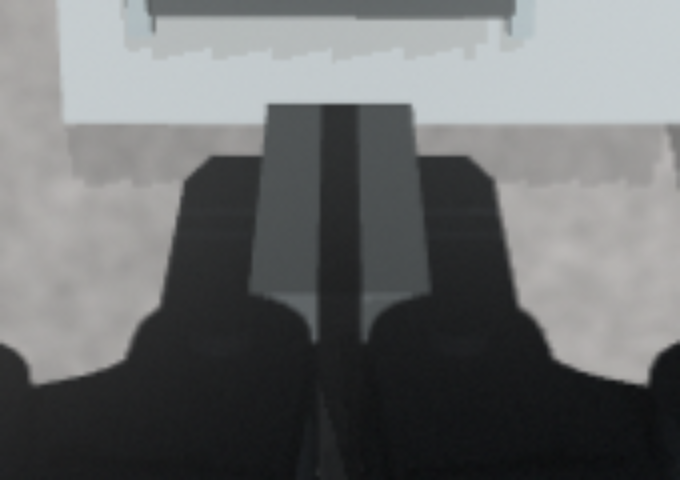

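The camera shows the shut tips ending about 23 mm short of the reported TCP, at tool z ≈ -23. So the tips passed over the guard, which fits the absence of contact force. I'll go back and push 23 mm lower, checking contact as I go.

```bash

python3 -m handwheel '{"delta_pos":[[-0.006,-0.026,0],[-0.006,-0.026,0],[0,0,-0.025],[0,0,-0.025],[0,0,-0.02]],"delta_rot":[[0,0,0],[0,0,0],[0,0,0],[0,0,0],[0,0,0]],"grip":[1,1,1,1,1]}'
python3 -m handwheel '{"delta_pos":[[0,0,-0.015],[0,0,-0.008],[0,0,0]],"delta_rot":[[0,0,0],[0,0,0],[0,0,0]],"grip":[1,1,1]}'
python3 -c "
from h import *
s=sensors.observe();print(s['tool_pos'],loc(s['tool_pos']),s['ft_force'])"
```

```text
time_s: 5.45
tool_pos: [466.0, -13.7, 72.9]
eef_rot: [0.781, 0.624, 0.005, 0.001]
ft_force: [1.5, 0.4, 0.1]
finger_gap: 0.2
time_s: 5.75
tool_pos: [463.2, -14.5, 45.1]
eef_rot: [0.782, 0.624, 0.002, -0.001]
ft_force: [-0.3, -0.5, 0.9]
finger_gap: 0.0
[463.22816666 -14.46873662  45.12737451] [-108.61583816 -142.3595715 ] [-0.31823355 -0.51563549  0.89310922]
```

```bash

python3 -m handwheel '{"delta_pos":[[0.003,0,-0.004],[0.0018,0.0078,0],[0.0018,0.0078,0],[0,0,0]],"delta_rot":[[0,0,0],[0,0,0],[0,0,0],[0,0,0]],"grip":[1,1,1,1]}'
python3 -m handwheel '{"delta_pos":[[0.0018,0.0078,0],[0.0018,0.0078,0],[0.0018,0.0078,0],[0,0,0]],"delta_rot":[[0,0,0],[0,0,0],[0,0,0],[0,0,0]],"grip":[1,1,1,1]}'
python3 - <<'E'
from h import *
s=sensors.observe();p,d=imaging.camera("wrist");print(s['tool_pos'],loc(s['tool_pos']),s['ft_force'])
c=imaging.get_calibration("wrist");cv2.imwrite("pics/w3.png",p[:,:,::-1])
T=np.eye(4);T[:3,:3]=R.from_quat(s["eef_rot"]).as_matrix();T[:3,3]=s["tool_pos"];M=T@c["hand_eye"]
P=cloud(c,d,M);l=loc(P)
for v in range(190,320,8): print(v,l[v,320].round(1),P[v,320,2].round(1))
E
```

```text
time_s: 6.15
tool_pos: [471.3, 2.9, 42.1]
eef_rot: [0.782, 0.624, 0.003, -0.001]
ft_force: [-0.3, 0.2, -0.2]
finger_gap: 0.0
time_s: 6.55
tool_pos: [477.4, 29.1, 42.8]
eef_rot: [0.781, 0.624, 0.004, -0.0]
ft_force: [-0.4, -0.6, -0.4]
finger_gap: 0.1
[477.43880664  29.05979453  42.75474942] [-104.62489188  -96.74435846] [-0.40631742 -0.59033874 -0.41409447]
190 [-107.5  -46.4] 63.3
198 [-107.4  -48.4] 68.0
206 [-107.4  -51.1] 68.1
214 [-107.4  -54.1] 67.2
222 [-107.4  -56.9] 67.1
230 [-107.4  -59.1] 69.8
238 [-107.4  -61.9] 69.7
246 [-107.4  -64.7] 69.9
254 [-107.4  -67. ] 71.6
262 [-107.3  -69.4] 73.1
270 [-107.3  -72.2] 73.3
278 [-107.3  -74.7] 74.2
286 [-107.3  -77.2] 75.4
294 [-107.3  -80.4] 74.8
302 [-107.3  -83. ] 75.6
310 [-107.3  -85. ] 77.7
318 [-107.2  -84.7] 84.3
```

The guard is now moving: its face is at about -85, up from -103. I'll push on another 45 mm.

```bash

python3 -m handwheel '{"delta_pos":[[0.0018,0.0078,0],[0.0018,0.0078,0],[0.0018,0.0078,0],[0.0018,0.0078,0],[0,0,0]],"delta_rot":[[0,0,0],[0,0,0],[0,0,0],[0,0,0],[0,0,0]],"grip":[1,1,1,1,1]}'
python3 -m handwheel '{"delta_pos":[[0.001,0.0058,0],[0.0006,0.003,0],[0,0,0]],"delta_rot":[[0,0,0],[0,0,0],[0,0,0]],"grip":[1,1,1]}'
python3 -c "
from h import *
s=sensors.observe();print(s['tool_pos'],loc(s['tool_pos']),s['ft_force'])"
```

```text
time_s: 7.1
tool_pos: [485.1, 62.1, 42.8]
eef_rot: [0.782, 0.624, 0.003, -0.0]
ft_force: [0.4, -0.3, -0.9]
finger_gap: -0.3
time_s: 7.4
tool_pos: [486.9, 71.6, 42.8]
eef_rot: [0.782, 0.624, 0.003, 0.0]
ft_force: [-0.6, -1.0, 0.6]
finger_gap: -0.1
[486.94968727  71.58955978  42.81216394] [-104.98573779  -53.16560707] [-0.57235171 -1.04693347  0.63215257]
```

Now back off along -y, rise, and look.

```bash

python3 -m handwheel '{"delta_pos":[[0.0003,0.002,0],[-0.005,-0.0215,0],[-0.002,-0.01,0.015],[0,0,0.025],[0,0,0.02]],"delta_rot":[[0,0,0],[0,0,0],[0,0,0],[0,0,0],[0,0,0]],"grip":[1,1,1,1,1]}'
python3 -m handwheel '{"delta_pos":[[-0.006,-0.026,0.02],[0,0,0]],"delta_rot":[[0,0,0],[0,0,0]],"grip":[1,1]}'
cat >> h.py <<'E'
def wlook(name):
    s=sensors.observe();p,d=imaging.camera("wrist");c=imaging.get_calibration("wrist");cv2.imwrite(name,p[:,:,::-1])
    T=np.eye(4);T[:3,:3]=R.from_quat(s["eef_rot"]).as_matrix();T[:3,3]=s["tool_pos"];M=T@c["hand_eye"]
    P=cloud(c,d,M); P[d<=0]=np.nan; print(s['time_s'],s['tool_pos'].round(1),loc(s['tool_pos']).round(1),s['ft_force'].round(1)); return P,loc(P),p
E
python3 - <<'E'
from h import *
P,l,p=wlook("pics/w4.png");Z=P[...,2]
h=(Z>74)&(Z<80)&(abs(l[...,0]+105)<25)&(l[...,1]>-70)&(l[...,1]<60);print("guard top step y",np.percentile(l[h],[2,98],axis=0))
k=(Z>26)&(Z<34)&(abs(l[...,0]+105)<30)&(abs(l[...,1]+75)<26);q=l[k].astype(np.float32);print("key",len(q),cv2.minEnclosingCircle(q),np.median(Z[k]),np.percentile(q,[2,98],axis=0))
w=(Z<45)&(Z>10)&(abs(l[...,0]+105)<40)&(abs(l[...,1]+75)<40);print("well",np.percentile(l[w],[2,98],axis=0))
E
```

```text
time_s: 7.9
tool_pos: [478.3, 40.7, 104.2]
eef_rot: [0.782, 0.623, 0.002, -0.001]
ft_force: [0.6, -0.3, -0.5]
finger_gap: -0.1
time_s: 8.1
tool_pos: [473.3, 14.2, 128.8]
eef_rot: [0.782, 0.623, 0.003, -0.001]
ft_force: [0.5, 0.2, -0.4]
finger_gap: -0.2
8.1 [473.3  14.2 128.8] [-105.2 -112.1] [ 0.5  0.2 -0.4]
guard top step y [[-128.88706395  -39.11489755]
 [ -80.95246054  -23.60357801]]
key 1746 ((-107.08135223388672, -74.15336608886719), 24.215160369873047) 29.002614254388646 [[-129.31031799  -97.33869247]
 [ -85.21724777  -61.25377045]]
well [[-130.18002248  -97.48502117]
 [ -83.92620534  -54.3660162 ]]
```

View pics/w4.png

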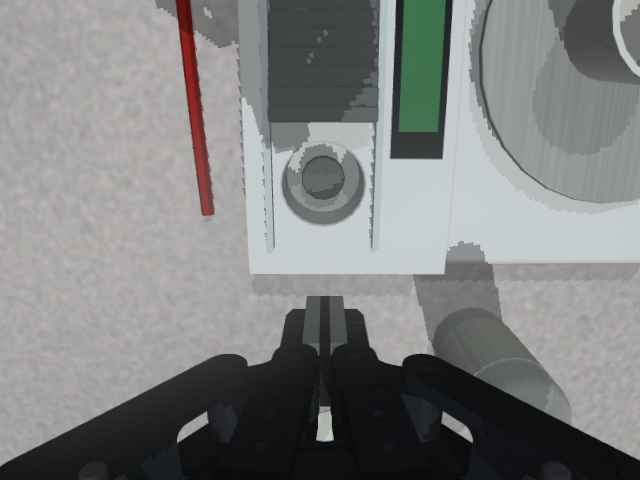

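The guard is open, with its face at about -39 (joint ≈ 69 mm). The round well is fully clear, with the key centre at (322,177) and the mouth at about (323,184).

```bash
python3 - <<'E'
from h import *
s=sensors.observe();c=imaging.get_calibration("wrist");T=np.eye(4);T[:3,:3]=R.from_quat(s["eef_rot"]).as_matrix();T[:3,3]=s["tool_pos"];M=T@c["hand_eye"]
print("key",loc(onplane(c,[[322,177]],30,M)),"mouth",loc(onplane(c,[[323,184]],55,M)))
t=L(-105,-75);print("target",t,"delta",t-s["tool_pos"][:2],T[:3,:3].round(3))
E
```

```text
key [[-107.9674554   -70.79736543]] mouth [[-107.30983082  -71.5511088 ]]
target [481.99442498  50.32488735] delta [ 8.47978197 34.15443042] [[ 0.222  0.975  0.004]
 [ 0.975 -0.222  0.006]
 [ 0.007  0.003 -1.   ]]
```

```bash

python3 -m handwheel '{"delta_pos":[[0.004,0.018,0],[0.004,0.018,0],[0,0,-0.025],[0,0,-0.025],[0,0,-0.02]],"delta_rot":[[0,0,0],[0,0,0],[0,0,0],[0,0,0],[0,0,0]],"grip":[1,1,1,1,1]}'
python3 -m handwheel '{"delta_pos":[[0,0,-0.008],[0,0,0]],"delta_rot":[[0,0,0],[0,0,0]],"grip":[1,1]}'
python3 -c "
from h import *
P,l,p=wlook('pics/w5.png');Z=P[...,2]
w=(Z<48)&(Z>10)&(abs(l[...,0]+105)<40)&(abs(l[...,1]+75)<40);print('well',w.sum(),np.percentile(l[w],[2,98],axis=0))"
```

```text
time_s: 8.65
tool_pos: [483.4, 57.6, 58.9]
eef_rot: [0.781, 0.624, 0.007, -0.001]
ft_force: [0.3, -0.0, -0.4]
finger_gap: -0.3
time_s: 8.85
tool_pos: [482.1, 58.4, 48.7]
eef_rot: [0.781, 0.624, 0.005, -0.002]
ft_force: [-0.3, -0.3, 0.8]
finger_gap: 0.2
8.85 [482.1  58.4  48.7] [-106.8  -67.1] [-0.3 -0.3  0.8]
well 3928 [[-130.71184226  -87.28877302]
 [ -83.27084053  -60.93453752]]
```

View pics/w5.png

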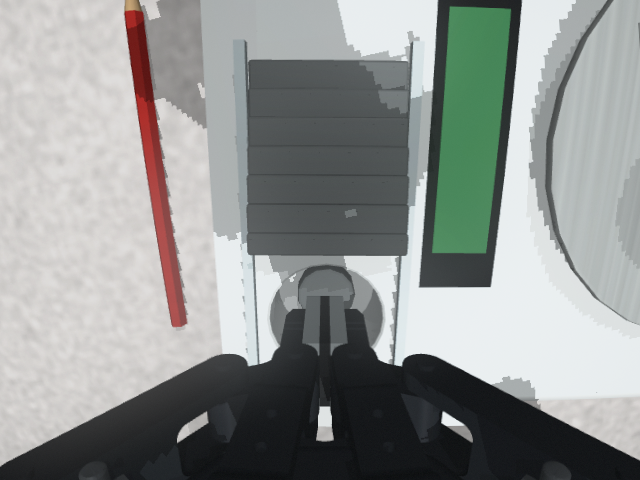

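```bash
python3 - <<'E'
from h import *
s=sensors.observe();c=imaging.get_calibration("wrist");T=np.eye(4);T[:3,:3]=R.from_quat(s["eef_rot"]).as_matrix();T[:3,3]=s["tool_pos"];M=T@c["hand_eye"]
print("mouth top,left,right, key top edge",loc(onplane(c,[[327,265],[270,316],[384,316]],55,M)).round(1),loc(onplane(c,[[326,264],[298,292],[353,292]],30,M)).round(1), loc(s["tool_pos"]))
# finger edge front face at tip, in local
H=M@np.array([12,-.8,-23,1]);print("tip front",loc(H[:3]),H[2])
E
```

```text
mouth top,left,right, key top edge [[-106.6  -49.6]
 [-130.3  -72.3]
 [ -82.5  -72.1]] [[-106.8  -57.8]
 [-120.   -72. ]
 [ -93.8  -71.9]] [-106.57573318  -67.05525635]
tip front [-96.48554657  12.64740859] 233.92300613858558
```

```bash

python3 -m handwheel '{"delta_pos":[[-0.0015,-0.0063,0],[0,0,0]],"delta_rot":[[0,0,0],[0,0,0]],"grip":[1,1]}'
python3 -c "
from h import *
s=sensors.observe();print(loc(s['tool_pos']),s['tool_pos'])"
```

```text
time_s: 9.1
tool_pos: [481.3, 51.8, 50.6]
eef_rot: [0.781, 0.624, 0.006, -0.002]
ft_force: [-0.5, 0.9, 1.0]
finger_gap: -0.0
[-106.00297816  -73.69725406] [481.31229521  51.82081888  50.62594191]
```

```bash

python3 -m handwheel '{"delta_pos":[[0,0,-0.01],[0,0,-0.01],[0,0,-0.007],[0,0,0]],"delta_rot":[[0,0,0],[0,0,0],[0,0,0],[0,0,0]],"grip":[1,1,1,1]}'
python3 -c "
from h import *
s=sensors.observe();print(loc(s['tool_pos']),s['tool_pos'])"
```

```text
time_s: 9.5
tool_pos: [482.0, 52.0, 22.4]
eef_rot: [0.781, 0.624, 0.007, -0.002]
ft_force: [-0.1, -1.1, 0.5]
finger_gap: 0.1
[-105.37815891  -73.34253179] [482.0011812   52.02493422  22.4283792 ]
```

```bash

python3 -m handwheel '{"delta_pos":[[0,0,-0.007],[0,0,-0.005],[0,0,0]],"delta_rot":[[0,0,0],[0,0,0],[0,0,0]],"grip":[1,1,1]}'
python3 -m handwheel '{"delta_pos":[[0,0,-0.004],[0,0,0]],"delta_rot":[[0,0,0],[0,0,0]],"grip":[1,1]}'
python3 -c "
from h import *
s=sensors.observe();print(loc(s['tool_pos']),s['tool_pos'])"
```

```text
time_s: 9.8
tool_pos: [482.1, 52.0, 9.1]
eef_rot: [0.781, 0.624, 0.007, -0.002]
ft_force: [0.9, -0.0, 2.6]
finger_gap: -0.0
time_s: 10.0
tool_pos: [482.2, 52.0, 4.9]
eef_rot: [0.781, 0.624, 0.007, -0.002]
ft_force: [-1.5, 0.1, 4.2]
finger_gap: 0.0
[-105.21086722  -73.33147671] [482.1666344   51.99784247   4.94774636]
```

```bash

python3 -m handwheel '{"delta_pos":[[0,0,-0.0015],[0,0,-0.001],[0,0,0]],"delta_rot":[[0,0,0],[0,0,0],[0,0,0]],"grip":[1,1,1]}'
python3 -m handwheel '{"delta_pos":[[0,0,-0.0015],[0,0,0]],"delta_rot":[[0,0,0],[0,0,0]],"grip":[1,1]}'
```

```text
time_s: 10.3
tool_pos: [482.2, 52.0, 3.7]
eef_rot: [0.781, 0.624, 0.007, -0.002]
ft_force: [-2.2, -1.1, 9.0]
finger_gap: -0.4
time_s: 10.5
tool_pos: [482.2, 52.0, 3.8]
eef_rot: [0.782, 0.624, 0.008, -0.002]
ft_force: [-4.0, -0.5, 8.7]
finger_gap: 0.1
```

Bottomed out at 9 N, with z no longer changing. Now hold for a second with a small downward bias.

```bash

for i in 1 2; do python3 -m handwheel '{"delta_pos":[[0,0,-0.001],[0,0,-0.001],[0,0,-0.001],[0,0,-0.001],[0,0,-0.001]],"delta_rot":[[0,0,0],[0,0,0],[0,0,0],[0,0,0],[0,0,0]],"grip":[1,1,1,1,1]}'; done
```

```text
time_s: 11.0
tool_pos: [482.3, 52.1, 3.3]
eef_rot: [0.782, 0.623, 0.01, -0.003]
ft_force: [-8.5, -1.0, 33.3]
finger_gap: 0.2
time_s: 11.5
tool_pos: [482.4, 52.2, 3.3]
eef_rot: [0.782, 0.623, 0.012, -0.004]
ft_force: [-9.1, -0.5, 33.7]
finger_gap: 0.2
```

Held for over 1 s, fully down. Lift straight out.

```bash

python3 -m handwheel '{"delta_pos":[[0,0,0.005],[0,0,0.01],[0,0,0.015],[0,0,0.02],[0,0,0.025]],"delta_rot":[[0,0,0],[0,0,0],[0,0,0],[0,0,0],[0,0,0]],"grip":[1,1,1,1,1]}'
python3 -m handwheel '{"delta_pos":[[0,0,0.03],[0,0,0.03],[-0.006,-0.025,0.02],[-0.006,-0.025,0],[0,0,0]],"delta_rot":[[0,0,0],[0,0,0],[0,0,0],[0,0,0],[0,0,0]],"grip":[1,1,1,1,1]}'
python3 - <<'E'
from h import *
P,l,p=wlook("pics/w6.png");Z=P[...,2]
h=(Z>74)&(Z<80)&(abs(l[...,0]+105)<25)&(l[...,1]>-70)&(l[...,1]<60);print("guard top step y",np.percentile(l[h],[2,98],axis=0)[:,1])
k=(Z>15)&(Z<45)&(np.hypot(l[...,0]+106.9,l[...,1]+72)<10);print("key z",k.sum(),np.median(Z[k]),"console z",np.nanmedian(Z[(abs(l[...,0]+50)<10)&(abs(l[...,1]+90)<20)]))
E
```

```text
time_s: 12.0
tool_pos: [480.8, 51.7, 80.0]
eef_rot: [0.783, 0.623, 0.01, -0.005]
ft_force: [0.4, -0.6, 0.3]
finger_gap: -0.3
time_s: 12.5
tool_pos: [469.1, 0.7, 168.1]
eef_rot: [0.782, 0.623, 0.013, -0.003]
ft_force: [-0.1, 1.1, -0.3]
finger_gap: 0.1
12.5 [469.1   0.7 168.1] [-106.4 -126.2] [-0.1  1.1 -0.3]
guard top step y [-38.85277453 -23.50397072]
key z 610 29.091385773308843 console z 53.97940984407387
```

View pics/w6.png

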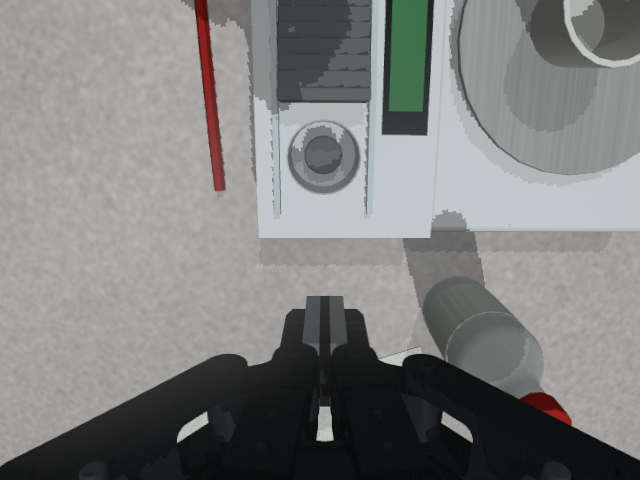

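The guard is still open, its edge at row ~100. The key at (323,154) is back up, 24.9 mm below the console top, and the hand is clear. Raise a little more and hand in.

```bash

python3 -m handwheel '{"delta_pos":[[-0.01,0.01,0.03],[-0.01,0.01,0.03],[0,0,0],[0,0,0]],"delta_rot":[[0,0,0],[0,0,0],[0,0,0],[0,0,0]],"grip":[1,1,1,1]}'
python3 - <<'E'
from h import *
p,d=imaging.camera("top");c=imaging.get_calibration("top");P=cloud(c,d);Z=P[...,2]
for n,b,zr in(("pot",(250,150,350,230),(90,115)),("carton",(150,165,225,225),(80,100)),("bottle",(395,215,460,275),(140,170))):
    u0,v0,u1,v1=b; q=np.zeros(Z.shape,bool); q[v0:v1,u0:u1]=1; q&=(Z>zr[0])&(Z<zr[1]); print(n,P[q][:,:2].mean(0))
from station import ticket; print(ticket.hand_in())
E
```

```text
time_s: 12.95
tool_pos: [448.5, 24.7, 229.4]
eef_rot: [0.781, 0.624, 0.012, -0.004]
ft_force: [-0.1, 0.1, 0.8]
finger_gap: 0.0
pot [657.73599075  99.44634506]
carton [641.98570052 283.16888554]
bottle [ 564.66821674 -102.4012996 ]
the job is handed in; nothing more can be done
None
```

I pushed the guard to about 69 mm of its 70 mm slide. I then pressed the tare key to its bottom stop, held it there for over 1 s (9 N rising to about 33 N) and let it spring back. The job was handed in at about 13 s; it reports no verdict.

**Went wrong and mended:** my first guard push missed. The shut fingertips end about 23 mm short of the reported TCP, so they passed over the guard without touching it. I found this in the wrist camera's depth picture and repeated the push lower.

**Disagreement:** the top and wrist cameras placed the round well 2 to 4 mm apart. I aimed by the closer wrist view and the finger went in cleanly. While the key was held down, the sideways force rose to about 9 N.

**Last checks:**
- **Guard and tare key:** the guard was open, and the key's top was 24.9 mm below the console's top, so it was up.
- **Pot, carton and bottle:** all three were within 0.2 mm of where they started.
- **Robot:** the hand was about 170 mm or more above the console, with force readings at noise level.
- **Not measured at the end:** I did not measure the pencil, though it looked undisturbed in the wrist view and the hand was never near it. I also did not measure the power key; the hand did not go near that well.

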